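Third hand at the screw-post jig

TASK

Take the blue board-sample book by the sides of its labelled end, slide its eyeleted end first into the mouth of the screw-post jig and under the steel bridge, then press it squarely against the sprung fence until the fence has gone back about half of its travel (a steady push of about 10 N) and the eyelet hole shows in the middle of the bridge's window. Stay there: the program finishes with the gripper still holding the book pressed flat on the jig against the fence, because the fence would push it out again before your colleague has put the screw post in. Do not ram the fence, and leave the tea glass, the white thread spool and the orange box where they stand.

Things in the scene. Friction and masses are not known exactly. Their poses are not given: they have to be found in the camera images.
- sample_book: stiff pack of board samples 160x50x18 mm (x,y,z), dark blue boards, brown paper band round the middle, white label on top near the -x end, 0.14 to 0.28 kg, loose, lying flat. Origin: centre of underside; +x to the eyeleted end, z up. A brass eyelet (6 mm hole) on its centre line, 14 mm from the +x end. Take it across the 50 mm width behind the band, near x = -30: the front 70 mm must enter the jig
- book_hole (a point): the middle of the eyelet hole on the book's top face (book frame x = +66 mm, y = 0, z = +18 mm)
- book_front (a point): middle of the lower edge of the book's eyeleted end (book frame x = +80 mm, y = 0, z = 0)
- jig: screw-post jig, fixed. Origin: on the bench under the middle of the mouth; +x = feed direction, z up. Plywood base x 0 to 130, 100 mm wide, bed 10 mm high; tongue at bed height, 34 mm wide, x -45 to 0, fingers pass beside it. Wooden cheeks, tops 32 mm high: channel 54 mm wide (2 mm play each side) at x 22 to 85, flared to about 75 mm at x = 0. Back block x 106 to 126, 34 mm high
- window (a point): middle of the window in the jig's steel bridge: 16 mm long in the feed direction, 14 mm wide, at jig frame (56, 0, 35) mm. The bridge crosses the channel at jig x 38 to 74, underside 32, top 38 mm above the bench (4 mm over the book); two brass thumb screws on its ends up to 50 mm high
- mouth (a point): the middle of the jig's mouth on the bed (jig frame x = 0, y = 0, z = 10 mm)
- spring_fence (a joint): travel of the sprung fence in m: 0 at rest, grows as it is pushed along the jig's +x, hard stop at 0.018. It pushes back with 4 N at rest plus 0.6 N per mm (9.4 N at half travel, 0.009). At 0.009 the hole of a book pressed against it is right under the middle of the window. It returns by itself when let go
- tea_glass: tea glass 62 mm wide, 86 mm high, standing on the bench; origin at the centre of its foot; leave alone
- white_spool: spool of white thread 58 mm wide, 55 mm high; origin at the centre of its foot; leave alone
- orange_box: small orange cardboard box 60 x 85 x 34 mm; origin at the centre of its underside; leave alone
- fence_face (a point): middle of the contact face of the brass facing, 51 mm wide, 12 to 29 mm above the bench, of the sprung fence: an aluminium block on two rods with springs, across the channel, below the bridge at rest. At jig x = 61 mm when at rest; moves with the fence

How it is judged:
On the way:
1. the eyeleted end of the book has entered the jig's channel through the mouth, lying on the bed (x of book_front in the frame of jig between 0.01 and 0.062 m and y of book_front in the frame of jig between -0.012 and 0.012 m and z of book_front in the frame of jig below 0.016 m and angle between the x axis of sample_book and the x axis of jig, either way round below 0.2 rad), for 0.1 s.
At the end, for the whole second after the job is handed in: gripper still holding the book against the fence with 5 to 15 N, fence 4.5 to 13.5 mm back, hole within 6 mm of the window's middle, book square in the channel (0.08 rad), flat (0.06 rad, under 4 mm off the bed) and still, through the last second (value of joint spring_fence between 0.0045 and 0.0135 m and contact force between sample_book and spring_fence between 5 and 15 N and horizontal distance between book_hole and window below 0.006 m and angle between the x axis of sample_book and the x axis of jig, either way round below 0.08 rad and angle between sample_book's own z axis and vertical below 0.06 rad and z of sample_book in the frame of jig below 0.014 m and contact force between the fingers and sample_book above 2 N and linear speed of sample_book below 0.01 m/s); the arm keeps its last pose, push and grip.
It fails at once if the fence is rammed: the book presses on it with more than 30 N (contact force between sample_book and spring_fence above 30 N).
It fails at once if the tea glass is moved by more than 20 mm or tipped (distance of tea_glass from where it was at the start of the episode above 0.02 m or angle between tea_glass's own z axis and vertical above 0.3 rad).
It fails at once if the white spool is moved by more than 20 mm (distance of white_spool from where it was at the start of the episode above 0.02 m).
It fails at once if the orange box is moved by more than 20 mm (distance of orange_box from where it was at the start of the episode above 0.02 m).
It also fails if it takes over 43 s, if anything falls off the work surface, if the arm or the gripper's body presses on something with over 40 N, if the wrist force passes 120 N, or if a joint passes its speed limit or range.

ROBOT

A 6-joint arm with a two-finger parallel gripper is mounted at the origin on a cart in front of the work surface, level with it; the furniture and walls round the work are solid. World frame = base frame: x ahead of the robot, y to its left, z up, the work surface at z = 0. Lengths are in m, angles in rad, forces in N, time in s.
With the tool pointing down it reaches from about 0.325 to 0.925 m from the base axis. Payload 3.1 kg.
Tool frame: the origin (TCP) lies at the very end of the fingers, on their centre line; the grasp point (between the pads) lies 19 mm behind it; z points along the fingers, y is the line along which they close (so a half turn about z gives the same grasp; the last joint's range is limited). The gripper opens to 85 mm and grips with 20 to 120 N. Pads are 22 mm wide; open, the fingers measure 114 mm over their backs; the gripper's body (76 mm by 85 mm) begins 54 mm behind the grasp point. The pads swing forward as they close: fully open they stand 13 mm farther back than shut.
Start: joints at [1.057, 0.217, 1.613, -0, 1.311, -0.112], TCP at [0.244, 0.575, 0.201] pointing down, gripper open.
Joint ranges: [-2.75, 2.75], [-0.78, 2.1], [0.31, 2.55], [-1.13, 4.27], [0.13, 2.63], [-2.58, 2.58]. Speed limits (rad/s): [2.79, 2.79, 3.14, 3.14, 3.14, 3.14].

INTERFACE

Orientations are given as a unit quaternion [x, y, z, w].
In Python, from cell import sensors, eyes, env gives the robot as it stands.
- The arm moves only by the tool play_rows, never from a script. Its argument "moves" is a list of rows, each an object with "gripper": the closure, from -1 (fully open) to 1 (shut); "translation": the shift along the world's x, y, z in mm, a list of three; "dr": the turn, a rotation vector about the world's x, y, z in degrees, a list of three. In form: [{"gripper": gripper, "translation": [x, y, z], "dr": [ax, ay, az]}, ...]. A call has exactly 10 rows; each row is the pose to reach, as a shift and turn from the pose commanded when the call began; what a row does not reach only later rows make up. A row lasts 1/12 s, in which the tool goes at most 41.7 mm and 7.16 degrees, less where a joint would pass 70% of its speed; a pose out of reach is approached as far as the arm can. A call with a gripper value outside its range is refused whole. The fingers move at their own pace and stop on an object; "grip_force" is the grip in N (left out, the last holds). Time passes only in rows, so rows that repeat a pose let the fingers close, or fill a call up. It gives the time, the measured TCP pose, the force, the opening and the grip force at its end, in the units of the state.
- sensors.state(): the state, without advancing time (a new reading comes with each control period).
- eyes.get_image(name): name is "scene" or "top" or "wrist"; returns a dict with "image" (384x512x3 uint8, red, green, blue), "fovy" (degrees; the focal length in pixels is half the picture's height over the tangent of half this angle, whatever the lens; pixels are square), "cx", "cy" (the principal point, pixels), "k1" (the pictures are not rectified: a ray, as slopes to the right and down, at radius r is drawn at 1 + k1 r^2 times it, then the intrinsics apply), "rvec" (rotation vector, rad) and "tvec" (3), from world to camera coordinates, as OpenCV has them. Camera axes: x right, y down, z forward; pixel columns grow to the right and rows downward; lengths in m; the calibration is good to about 2 mm. A picture is of the moment at which its call begins. There is no depth.
- env.job_done(): hands the job in; it is judged then, once.
The state is a dict: "time": time; "joints": joint angles; "qd": joint speeds; "tau": joint torques, N m; "position": TCP position; "eef_rot": TCP orientation; "ft_force": force on the tool from outside, world axes, zero at the start; "moment": the same for the moment, N m; "finger_gap": finger opening in m; "gripper_force": force on a finger pad.
Only numpy, scipy, OpenCV 4.12 (cv2) and the standard library are available. Lean on these libraries where they do the work, as an engineer would, in place of code of your own. Each camera call takes 0.05 s, during which the arm holds its last target. There are 200 camera calls.

## Working session

There is one attempt and no reset: what is moved stays moved. The work goes in short steps, Python scripts to look and compute and a tool call to move; the robot and the scene stay as the last step left them, time stands still between calls to the robot, and variables do not carry over. Pictures are saved under pics/ and viewed, at most 10 in all, crops included, and the job is handed in when it is done.

Besides the shell and the picture viewer there is one more tool, called after "Call:" as name([rows], argument=value, ...), one row to a line, values as JSON. play_rows: Moves the arm, as the interface text tells. Its arguments: {"type":"object","properties":{"moves":{"type":"array"},"grip_force":{"type":"number"}},"required":["moves"]}

```bash
mkdir -p pics; cat > h.py <<'E'
import numpy as np, cv2, json
from cell import sensors, eyes, env
def grab(n,tag):
    d=eyes.get_image(n); im=d.pop("image")
    cv2.imwrite(f"pics/{tag}.png",im[:,:,::-1])
    json.dump({k:np.asarray(v).tolist() for k,v in d.items()},open(f"pics/{tag}.json","w"))
    return im
def cam(tag):
    d=json.load(open(f"pics/{tag}.json")); f=192/np.tan(np.radians(d["fovy"])/2)
    R=cv2.Rodrigues(np.array(d["rvec"]))[0]; return d,f,R,np.array(d["tvec"])
def ray(tag,uv):
    d,f,R,t=cam(tag); p=(np.array(uv,float)-[d["cx"],d["cy"]])/f
    q=p.copy()
    for _ in range(20): q=p/(1+d["k1"]*(q@q))
    return -R.T@t, R.T@np.array([q[0],q[1],1])
def onz(tag,uv,z):
    o,v=ray(tag,uv); return o+v*(z-o[2])/v[2]
def tri(*obs):
    A=np.zeros((3,3));b=np.zeros(3)
    for tag,uv in obs:
        o,v=ray(tag,uv); v/=np.linalg.norm(v); P=np.eye(3)-np.outer(v,v); A+=P;b+=P@o
    return np.linalg.solve(A,b)
def proj(tag,X):
    d,f,R,t=cam(tag); c=R@np.array(X)+t; q=c[:2]/c[2]; return q*(1+d["k1"]*(q@q))*f+[d["cx"],d["cy"]]
E
python3 - <<'E'
from h import *
a=grab("scene","s0");b=grab("top","t0");c=grab("wrist","w0")
for n in("s0","t0","w0"): print(n,cam(n)[0], ray(n,(256,192)))
im=np.hstack([a,b]); 
cv2.imwrite("pics/st.png",cv2.resize(b,(800,600),interpolation=cv2.INTER_CUBIC)[:,:,::-1])
cv2.imwrite("pics/ss.png",cv2.resize(a,(800,600),interpolation=cv2.INTER_CUBIC)[:,:,::-1])
print(sensors.state())
E
```

```text
s0 {'fovy': 57.53016870071156, 'cx': 257.6359908676642, 'cy': 192.05988328122922, 'k1': -0.010395547371833265, 'rvec': [1.9917474859875166, -0.6185570699919894, 0.3684535359693399], 'tvec': [-0.47623545084495256, 0.19022179588978352, 0.6028282916174896]} (array([ 0.14342859, -0.63294057,  0.45299113]), array([ 0.49434749,  0.72865088, -0.47403625]))
t0 {'fovy': 45.30427223382591, 'cx': 249.55379858761054, 'cy': 193.50966988358653, 'k1': -0.056205795279750045, 'rvec': [2.1424145289449426, -2.120243794840688, 0.19227257573675227], 'tvec': [-0.023501485865456535, 0.5709134807258828, 1.0388572384469652]} (array([ 0.38061918, -0.01403456,  1.12278714]), array([ 0.17827323, -0.01721366, -0.98393569]))
w0 {'fovy': 62.141282143595625, 'cx': 258.87481680148613, 'cy': 197.598686393829, 'k1': -0.04504115670149867, 'rvec': [-2.3926784214366283, -1.5832888898737716, -0.24702078627979104], 'tvec': [-0.6239836297995337, -0.039733954113272026, 0.37905064590963106]} (array([0.17187668, 0.60586507, 0.37148307]), array([ 0.26354005, -0.12416879, -0.9568275 ]))
{'time': 0.15, 'joints': array([ 1.05681078e+00,  2.17589210e-01,  1.61460221e+00,  4.65776218e-06,
        1.31131318e+00, -1.12196953e-01]), 'qd': array([ 0.0014032 , -0.00043809, -0.00522279, -0.00114773, -0.00032942,
        0.00097532]), 'tau': array([-1.11915881e-03, -3.97448802e+01, -3.04416883e+01, -2.49836594e-04,
        5.81980290e-03,  3.97256099e-05]), 'position': array([0.24404613, 0.57462405, 0.20014398]), 'eef_rot': array([ 1.99546219e-01,  9.79887949e-01, -9.08807026e-04, -2.96581916e-04]), 'ft_force': array([-0.67056318, -1.0339853 ,  0.11265992]), 'moment': array([-0.03544829,  0.04397069,  0.050842  ]), 'gripper_force': 0.0, 'finger_gap': 0.08532912552427317}
```

View pics/st.png

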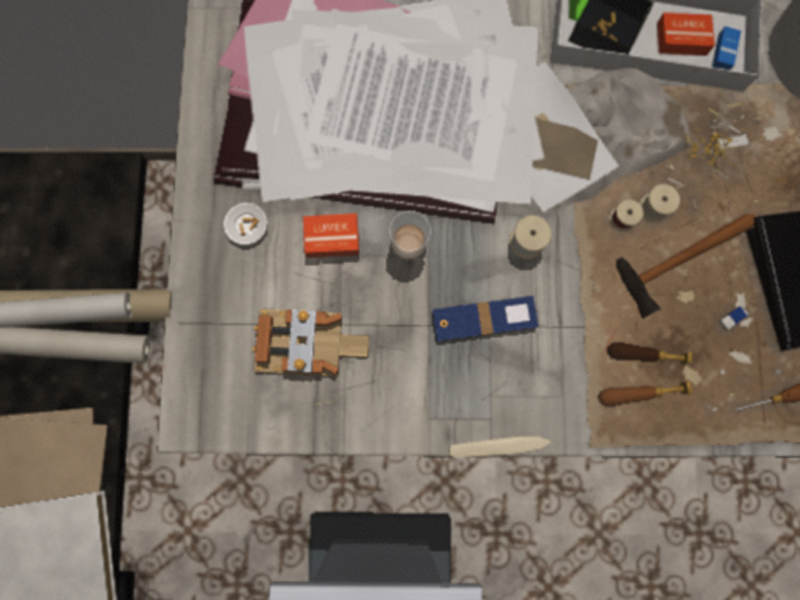

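View pics/ss.png

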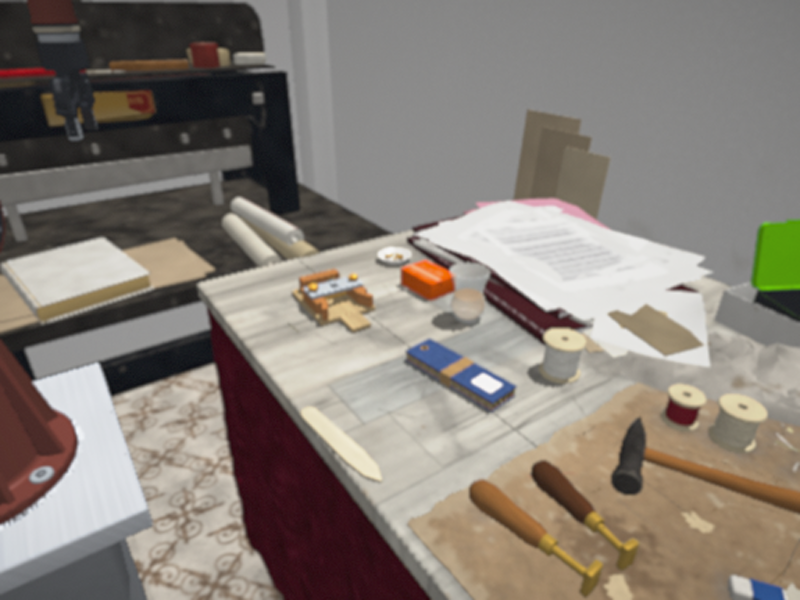

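The top view shows the jig at about (310,342) and the book at about (485,320), eyelet towards the jig. The glass is at (408,238). I'll enlarge both views.

```bash
python3 - <<'E'
import cv2
a=cv2.imread("pics/t0.png")[180:260,155:355]; cv2.imwrite("pics/tc.png",cv2.resize(a,None,fx=4,fy=4,interpolation=cv2.INTER_CUBIC))
a=cv2.imread("pics/s0.png")[165:265,180:340]; cv2.imwrite("pics/sc.png",cv2.resize(a,None,fx=5,fy=5,interpolation=cv2.INTER_CUBIC))
E
```

```text
(no output)
```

View pics/tc.png

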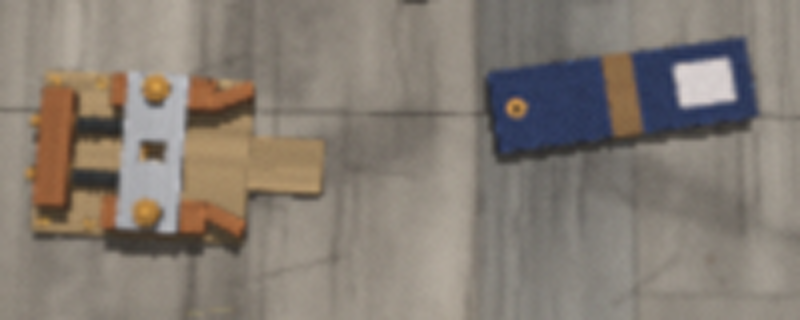

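View pics/sc.png

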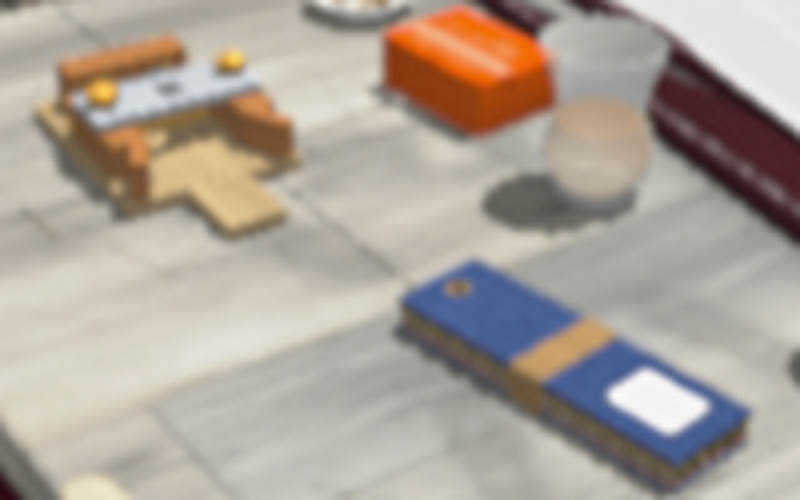

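The crops give the eyelet at (516,108) top and (459,289) scene, and the window at (152,151) and (170,89). The tongue end and the book corners are also clear, so I'll triangulate these.

```bash
python3 - <<'E'
from h import *
np.set_printoptions(precision=4,suppress=True)
T=lambda x,y:("t0",((x+.5)/4-.5+155,(y+.5)/4-.5+180))
S=lambda x,y:("s0",((x+.5)/5-.5+180,(y+.5)/5-.5+165))
P={"eyelet":((516,108),(459,289),.018),"bFU":((488,73),(474,262),.018),"bRU":((746,40),(748,412),.018),"bRL":((757,118),(680,462),.018),"bFL":((498,152),(404,300),.018),
"win":((152,151),(170,89),.038),"scU":((156,88),(231,62),.05),"scL":((146,211),(103,93),.05),"tU":((324,140),(285,213),.01),"tL":((321,194),(232,236),.01),
"bk1":((73,86),(182,42),.034),"bk2":((66,206),(62,68),.034)}
for k,(t,s,z) in P.items():
    X=tri(T(*t),S(*s)); print(k,X,"top@z",onz(*T(*t),z)[:2],"sc@z",onz(*S(*s),z)[:2])
E
```

```text
eyelet [ 0.546  -0.101   0.0158] top@z [ 0.5454 -0.1007] sc@z [ 0.5442 -0.1038]
bFU [ 0.5676 -0.084   0.0137] top@z [ 0.5668 -0.0837] sc@z [ 0.5634 -0.0895]
bRU [ 0.589  -0.2421  0.0163] top@z [ 0.589 -0.242] sc@z [ 0.5869 -0.2435]
bRL [ 0.5425 -0.249   0.0159] top@z [ 0.5408 -0.2475] sc@z [ 0.5423 -0.2514]
bFL [ 0.5206 -0.091   0.0136] top@z [ 0.5184 -0.0898] sc@z [ 0.5186 -0.097 ]
win [0.5154 0.1169 0.0357] top@z [0.5143 0.117 ] sc@z [0.5141 0.1126]
scU [0.5521 0.115  0.0423] top@z [0.5503 0.1143] sc@z [0.545  0.1009]
scL [0.4783 0.1187 0.0434] top@z [0.4776 0.1179] sc@z [0.4731 0.1064]
tU [0.5257 0.0161 0.0054] top@z [0.5257 0.0157] sc@z [0.5213 0.0097]
tL [0.4941 0.0169 0.0023] top@z [0.4927 0.017 ] sc@z [0.4888 0.0056]
bk1 [0.5521 0.1666 0.0345] top@z [0.5535 0.1661] sc@z [0.5512 0.1681]
bk2 [0.4795 0.1674 0.0381] top@z [0.4814 0.1675] sc@z [0.4812 0.1758]
```

Call:
play_rows([
  {"gripper": -1,"translation": [16,-38,0],"dr": [0,0,-3]},
  {"gripper": -1,"translation": [32,-76,0],"dr": [0,0,-6]},
  {"gripper": -1,"translation": [48,-114,0],"dr": [0,0,-9]},
  {"gripper": -1,"translation": [64,-152,0],"dr": [0,0,-12]},
  {"gripper": -1,"translation": [80,-190,0],"dr": [0,0,-15]},
  {"gripper": -1,"translation": [96,-228,0],"dr": [0,0,-18]},
  {"gripper": -1,"translation": [112,-266,0],"dr": [0,0,-21]},
  {"gripper": -1,"translation": [128,-304,0],"dr": [0,0,-24]},
  {"gripper": -1,"translation": [144,-342,0],"dr": [0,0,-27]},
  {"gripper": -1,"translation": [160,-380,0],"dr": [0,0,-30]},
])

```text
time: 0.98
position: [0.4045, 0.1934, 0.2011]
eef_rot: [0.447, 0.894, 0.0, 0.0]
ft_force: [1.3, -0.1, -0.4]
finger_gap: 0.0853
gripper_force: 0.0
```

```bash
python3 - <<'E'
from h import *
grab("wrist","w1"); s=sensors.state(); print(s["position"],s["eef_rot"],s["joints"],s["time"])
for X in((0.5145,0.117,.038),(.5092,.0163,.01)): print(proj("w1",X))
E
```

```text
[0.40775308 0.18641597 0.20119347] [ 0.45088662  0.89257304 -0.00247934  0.00291157] [ 0.27777128 -0.17439502  2.01191336 -0.00787381  1.30316758 -0.35542208] 1.0333
[293.71044689 274.82367517]
[242.19598522 313.25692744]
```

Call:
play_rows([
  {"gripper": -1,"translation": [15,-39,0],"dr": [0,0,-3]},
  {"gripper": -1,"translation": [30,-78,0],"dr": [0,0,-6]},
  {"gripper": -1,"translation": [46,-116,0],"dr": [0,0,-9]},
  {"gripper": -1,"translation": [61,-154,0],"dr": [0,0,-12]},
  {"gripper": -1,"translation": [76,-192,0],"dr": [0,0,-15]},
  {"gripper": -1,"translation": [92,-231,0],"dr": [0,0,-18]},
  {"gripper": -1,"translation": [107,-270,0],"dr": [0,0,-21]},
  {"gripper": -1,"translation": [122,-309,0],"dr": [0,0,-24]},
  {"gripper": -1,"translation": [138,-348,0],"dr": [0,0,-27]},
  {"gripper": -1,"translation": [154,-387,0],"dr": [0,0,-29]},
])

```text
time: 1.87
position: [0.558, -0.1919, 0.2007]
eef_rot: [0.657, 0.754, 0.0, -0.0]
ft_force: [0.8, 0.0, 0.3]
finger_gap: 0.085
gripper_force: 0.0
```

```bash
python3 - <<'E'
from h import *
grab("wrist","w2");grab("wrist","w2"); s=sensors.state(); print(s["position"],s["eef_rot"],s["joints"],s["qd"],s["time"])
for X in((0.5145,0.117,.038),(.545,-.101,.018),(.5668,-.0837,.018),(.589,-.242,.018),(.542,-.248,.018)): print(proj("w2",X))
a=cv2.imread("pics/w1.png"); b=cv2.imread("pics/w2.png")
cv2.imwrite("pics/w1j.png",cv2.resize(a[200:384,160:420],None,fx=3,fy=3,interpolation=cv2.INTER_CUBIC))
cv2.imwrite("pics/w2b.png",cv2.resize(b,(800,600),interpolation=cv2.INTER_CUBIC))
E
```

```text
[ 0.55920049 -0.19567503  0.20053358] [ 6.58341803e-01  7.52718035e-01 -7.23758594e-04  1.05197420e-03] [-0.45392591  0.14806368  1.69438923 -0.00202259  1.29748828 -0.58694911] [ 0.06344706 -0.05312928  0.07006828  0.05942176  0.06051645  0.0087856 ] 1.9667
[ 253.00207906 -204.44685779]
[255.66180362  72.63930596]
[278.83842052  57.98755316]
[277.32156652 204.43894352]
[237.08756116 204.28396009]
```

View pics/w2b.png

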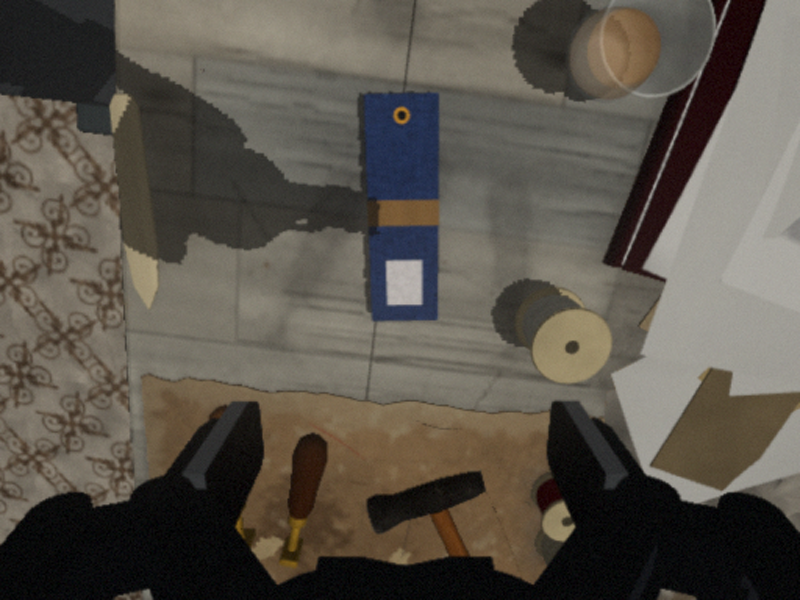

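View pics/w1j.png

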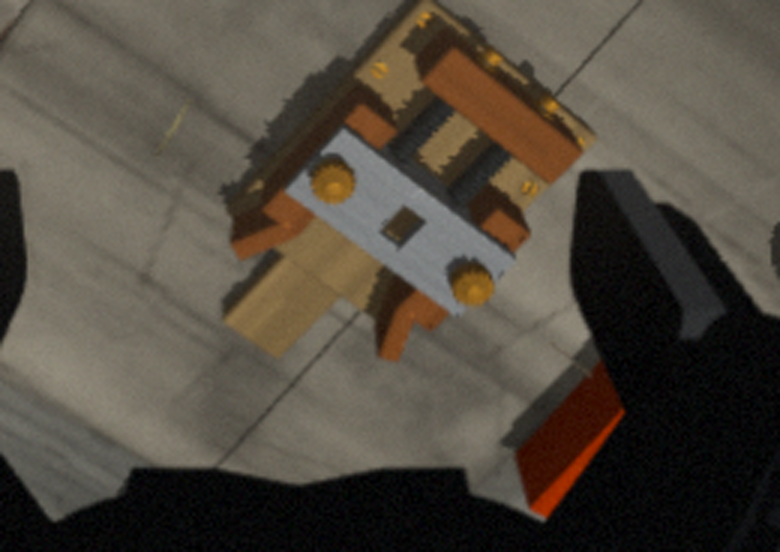

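The wrist views match the predictions to about 1–2 px: eyelet at (401,116) in w2, window at (403,225) and tongue end at (252,337) in w1. I'll refine the positions from these.

```bash
python3 - <<'E'
from h import *
np.set_printoptions(precision=4,suppress=True)
s=800/512
q=lambda x,y:((x+.5)/s-.5,(y+.5)/s-.5)
W=[onz("w2",q(*p),.018)[:2] for p in((401,116),(366,93),(438,94),(437,319),(373,320))]
e,FL,FU,RU,RL=W;print(*W)
F=(FL+FU)/2;R=(RL+RU)/2;d=(F-R);L=np.linalg.norm(d);d/=L
print("len",L,"yaw from +y deg",np.degrees(np.arctan2(-d[0],d[1])),"width",np.linalg.norm(FL-FU),np.linalg.norm(RL-RU))
print("grasp from eyelet",e-.096*d,"from corners",(F+R)/2-.03*d)
T=lambda x,y:("t0",((x+.5)/4-.5+155,(y+.5)/4-.5+180))
print("eyelet tri",tri(T(516,108),("w2",q(401,116))), "corner",tri(T(746,40),("w2",q(437,319))))
j=lambda x,y:((x+.5)/3-.5+160,(y+.5)/3-.5+200)
w=onz("w1",j(403,225),.036)[:2];t=onz("w1",j(252,337),.01)[:2];a=onz("w1",j(333,182),.048)[:2];b=onz("w1",j(474,284),.048)[:2]
d=w-t;print("win",w,"tongue",t,np.linalg.norm(d),"yaw",np.degrees(np.arctan2(-d[0],d[1])),"screws",a,b,np.degrees(np.arctan2((b-a)[1],(b-a)[0])))
print("win tri",tri(T(152,151),("w1",j(403,225))),"tongue tri",tri(T(322.5,167),("w1",j(252,337))))
E
```

```text
[ 0.546  -0.1023] [ 0.5213 -0.0911] [ 0.5684 -0.0854] [ 0.5915 -0.2411] [ 0.5437 -0.2482]
len 0.15805687582636044 yaw from +y deg 8.277576845186404 width 0.04747538928595947 0.04824039882063557
grasp from eyelet [ 0.5598 -0.1973] from corners [ 0.5605 -0.1961]
eyelet tri [ 0.5462 -0.1016  0.0111] corner [ 0.5922 -0.2451  0.0049]
win [0.5156 0.1165] tongue [0.5096 0.0192] 0.09754831558134343 yaw -3.5211269866904114 screws [0.4767 0.1202] [0.5497 0.1174] -2.169659367076961
win tri [0.5146 0.1171 0.0377] tongue tri [0.5102 0.0168 0.0067]
```

Call:
play_rows([
  {"gripper": -1,"translation": [1,-3,-15],"dr": [0,0,0]},
  {"gripper": -1,"translation": [2,-5,-35],"dr": [0,0,0]},
  {"gripper": -1,"translation": [2,-5,-55],"dr": [0,0,0]},
  {"gripper": -1,"translation": [2,-5,-75],"dr": [0,0,0]},
  {"gripper": -1,"translation": [2,-5,-95],"dr": [0,0,0]},
  {"gripper": -1,"translation": [2,-5,-105],"dr": [0,0,0]},
  {"gripper": -1,"translation": [2,-5,-110],"dr": [0,0,0]},
  {"gripper": -1,"translation": [2,-5,-110],"dr": [0,0,0]},
  {"gripper": -1,"translation": [2,-5,-110],"dr": [0,0,0]},
  {"gripper": -1,"translation": [2,-5,-110],"dr": [0,0,0]},
])

```text
time: 2.8
position: [0.5609, -0.1955, 0.0928]
eef_rot: [0.656, 0.755, 0.0, 0.001]
ft_force: [-0.3, 0.3, 0.2]
finger_gap: 0.085
gripper_force: 0.0
```

```bash
python3 - <<'E'
from h import *
s=sensors.state(); p=s["eef_rot"]; print(s["position"],p,"closing deg",np.degrees(2*np.arctan2(p[1],p[0]))-90,s["time"])
q=800/512
t=("t0",((532+.5)/q-.5,(232+.5)/q-.5)); w=("w2",((571+.5)/q-.5,(347+.5)/q-.5))
print(tri(t,w),onz(*t,.055),onz(*w,.055))
grab("wrist","w3"); print([proj("w3",X) for X in((.5598,-.1968,.018),(.546,-.102,.018))])
b=cv2.imread("pics/w3.png");cv2.imwrite("pics/w3b.png",cv2.resize(b,(800,600),interpolation=cv2.INTER_CUBIC))
E
```

```text
[ 0.56093862 -0.19553515  0.09284335] [6.56075351e-01 7.54694152e-01 3.50235573e-04 1.32198311e-03] closing deg 7.997428533539946 2.8
[ 0.68154251 -0.23482463  0.05850354] [ 0.68325466 -0.2349841   0.055     ] [ 0.68227611 -0.2366664   0.055     ]
[array([256.57690711, 197.89161087]), array([255.60656434,  72.2496235 ])]
```

View pics/w3b.png

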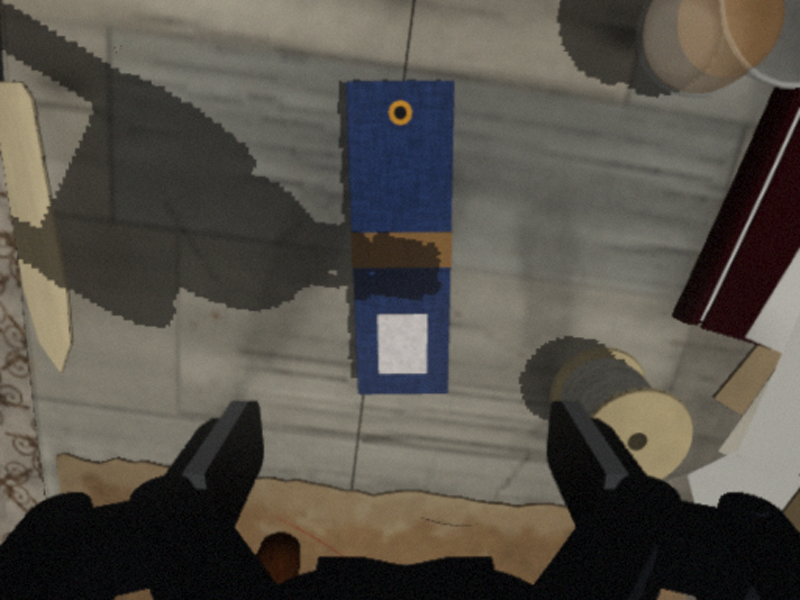

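The eyelet sits at (400,113), exactly where predicted, and the spool is clear. I'll go down and close.

Call:
play_rows([
  {"gripper": -1,"translation": [0,-1,-20],"dr": [0,0,0]},
  {"gripper": -1,"translation": [-1,-1,-40],"dr": [0,0,0]},
  {"gripper": -1,"translation": [-1,-1,-60],"dr": [0,0,0]},
  {"gripper": -1,"translation": [-1,-1,-75],"dr": [0,0,0]},
  {"gripper": -1,"translation": [-1,-1,-83],"dr": [0,0,0]},
  {"gripper": -1,"translation": [-1,-1,-87],"dr": [0,0,0]},
  {"gripper": -1,"translation": [-1,-1,-88],"dr": [0,0,0]},
  {"gripper": -1,"translation": [-1,-1,-88],"dr": [0,0,0]},
  {"gripper": -1,"translation": [-1,-1,-88],"dr": [0,0,0]},
  {"gripper": -1,"translation": [-1,-1,-88],"dr": [0,0,0]},
], grip_force=60)

```text
time: 3.68
position: [0.5599, -0.1967, 0.0046]
eef_rot: [0.656, 0.755, 0.0, 0.001]
ft_force: [0.3, -0.2, -0.4]
finger_gap: 0.0855
gripper_force: 0.0
```

Call:
play_rows([
  {"gripper": 1,"translation": [0,0,0],"dr": [0,0,0]},
  {"gripper": 1,"translation": [0,0,0],"dr": [0,0,0]},
  {"gripper": 1,"translation": [0,0,0],"dr": [0,0,0]},
  {"gripper": 1,"translation": [0,0,0],"dr": [0,0,0]},
  {"gripper": 1,"translation": [0,0,0],"dr": [0,0,0]},
  {"gripper": 1,"translation": [0,0,0],"dr": [0,0,0]},
  {"gripper": 1,"translation": [0,0,0],"dr": [0,0,0]},
  {"gripper": 1,"translation": [0,0,0],"dr": [0,0,0]},
  {"gripper": 1,"translation": [0,0,0],"dr": [0,0,0]},
  {"gripper": 1,"translation": [0,0,0],"dr": [0,0,0]},
], grip_force=60)

```text
time: 4.52
position: [0.5587, -0.1962, 0.0032]
eef_rot: [0.656, 0.755, -0.0, -0.0]
ft_force: [0.1, 0.7, 0.1]
finger_gap: 0.0004
gripper_force: 0.0
```

```bash
python3 - <<'E'
from h import *
grab("wrist","w4"); grab("scene","s4"); s=sensors.state();print(s["position"],s["finger_gap"],s["gripper_force"],s["time"])
b=cv2.imread("pics/w4.png");c=cv2.imread("pics/s4.png")[165:265,180:340]
cv2.imwrite("pics/c4.png",np.vstack([cv2.resize(b,(400,300)),cv2.resize(c,(400,250),interpolation=cv2.INTER_CUBIC)]))
E
```

```text
[ 0.55876944 -0.1961958   0.00320445] 1.8161901275839297e-05 0.0 4.6167
```

View pics/c4.png

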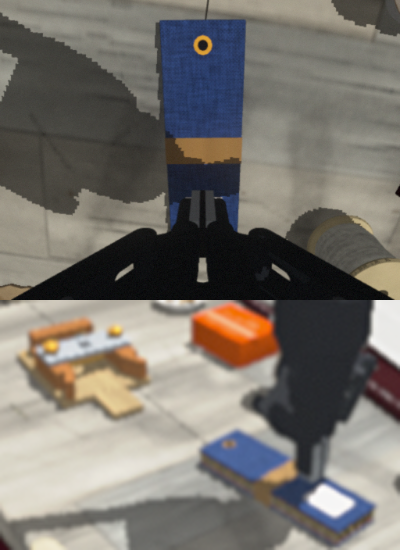

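The fingers shut on top of the book (tip at about (201,190) in the wrist half), so the tips are higher than the TCP reading suggests. I'll measure the tip height.

```bash
python3 - <<'E'
from h import *
w=("w4",((201)*1.28,190*1.28)); s=("s4",(312/2.5+180,(478-300)/2.5+165))
print("tip",tri(w,s),"tcp proj",proj("w4",(.5588,-.1962,.0032)),proj("s4",(.5588,-.1962,.0032)),"at .02",proj("w4",(.5588,-.1962,.02)),proj("s4",(.5588,-.1962,.02)),w,s)
im=cv2.imread("pics/s4.png")[205:250,270:340]; im2=cv2.imread("pics/w4.png")[220:330,190:330]
cv2.imwrite("pics/c5.png",np.hstack([cv2.resize(im,(400,257),interpolation=cv2.INTER_CUBIC),cv2.resize(im2,(327,257),interpolation=cv2.INTER_CUBIC)]))
E
```

```text
tip [ 0.5604677  -0.19304173  0.02464532] tcp proj [258.40290207 235.63815218] [302.90488396 245.98756213] at .02 [258.37055826 248.76186276] [303.39602927 239.48859617] ('w4', (257.28000000000003, 243.20000000000002)) ('s4', (304.8, 236.2))
```

View pics/c5.png

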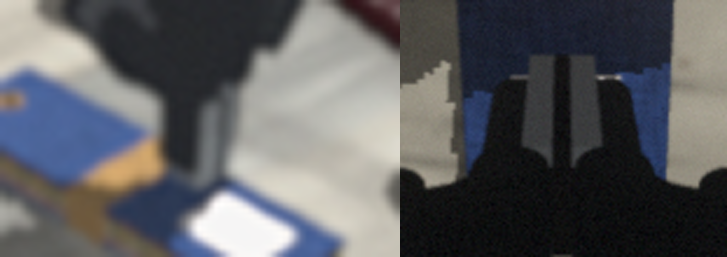

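```bash
python3 - <<'E'
from h import *
for z in (.003,.012,.018,.022,.026,.03,.034): print(z,"wrist front",proj("w4",(.5572,-.185,z)),"scene rear",proj("s4",(.5603,-.207,z)),"scene front",proj("s4",(.5572,-.185,z)))
E
```

```text
0.003 wrist front [258.33831297 217.60756433] scene rear [306.8551742 248.411608 ] scene front [298.85953761 243.68353514]
0.012 wrist front [258.31817704 223.60666042] scene rear [307.14290224 244.92890508] scene front [299.09526129 240.24081941]
0.018 wrist front [258.30363984 227.94051203] scene rear [307.33655911 242.58408891] scene front [299.25388568 237.92338261]
0.022 wrist front [258.29340092 230.99436268] scene rear [307.46649026 241.01052475] scene front [299.3602985  236.36839832]
0.026 wrist front [258.28268891 234.1905614 ] scene rear [307.59708843 239.42860323] scene front [299.46724642 234.80532208]
0.03 wrist front [258.27147059 237.53920428] scene rear [307.72835858 237.83825965] scene front [299.57473334 233.23409256]
0.034 wrist front [258.25970955 241.05135532] scene rear [307.86030574 236.23942867] scene front [299.68276321 231.65464779]
```

Call:
play_rows([
  {"gripper": -1,"translation": [0,0,0],"dr": [0,0,0]},
  {"gripper": -1,"translation": [0,0,0],"dr": [0,0,0]},
  {"gripper": -1,"translation": [0,0,0],"dr": [0,0,0]},
  {"gripper": -1,"translation": [0,0,0],"dr": [0,0,0]},
  {"gripper": -1,"translation": [0,0,0],"dr": [0,0,0]},
  {"gripper": -1,"translation": [0,0,0],"dr": [0,0,0]},
  {"gripper": -1,"translation": [0,0,0],"dr": [0,0,0]},
  {"gripper": -1,"translation": [0,0,0],"dr": [0,0,0]},
  {"gripper": -1,"translation": [0,0,0],"dr": [0,0,0]},
  {"gripper": -1,"translation": [0,0,0],"dr": [0,0,0]},
])

```text
time: 5.45
position: [0.5588, -0.1962, 0.0032]
eef_rot: [0.656, 0.755, -0.0, -0.0]
ft_force: [0.2, -1.3, -0.1]
finger_gap: 0.0855
gripper_force: 0.0
```

Call:
play_rows([
  {"gripper": -0.46,"translation": [1,-1,0],"dr": [0,0,0]},
  {"gripper": -0.46,"translation": [1,-1,0],"dr": [0,0,0]},
  {"gripper": -0.46,"translation": [1,-1,-2],"dr": [0,0,0]},
  {"gripper": -0.46,"translation": [1,-1,-4],"dr": [0,0,0]},
  {"gripper": -0.46,"translation": [1,-1,-6],"dr": [0,0,0]},
  {"gripper": -0.46,"translation": [1,-1,-8],"dr": [0,0,0]},
  {"gripper": -0.46,"translation": [1,-1,-10],"dr": [0,0,0]},
  {"gripper": -0.46,"translation": [1,-1,-12],"dr": [0,0,0]},
  {"gripper": -0.46,"translation": [1,-1,-13],"dr": [0,0,0]},
  {"gripper": -0.46,"translation": [1,-1,-13],"dr": [0,0,0]},
])

```text
time: 6.28
position: [0.5594, -0.197, -0.0103]
eef_rot: [0.656, 0.755, -0.0, -0.0]
ft_force: [0.4, 0.4, 0.7]
finger_gap: 0.0626
gripper_force: 0.0
```

```bash
python3 - <<'E'
from h import *
grab("wrist","w6"); grab("scene","s6"); s=sensors.state();print(s["position"],s["finger_gap"],s["ft_force"],s["time"])
im=cv2.imread("pics/s6.png")[195:255,260:350]; im2=cv2.imread("pics/w6.png")[180:330,150:370]
cv2.imwrite("pics/c6.png",np.hstack([cv2.resize(im,(390,260),interpolation=cv2.INTER_CUBIC),cv2.resize(im2,(381,260),interpolation=cv2.INTER_CUBIC)]))
E
```

```text
[ 0.55974056 -0.1971574  -0.00985661] 0.062392847295851254 [-0.25122434  0.1048594   0.06897163] 6.3833
```

View pics/c6.png

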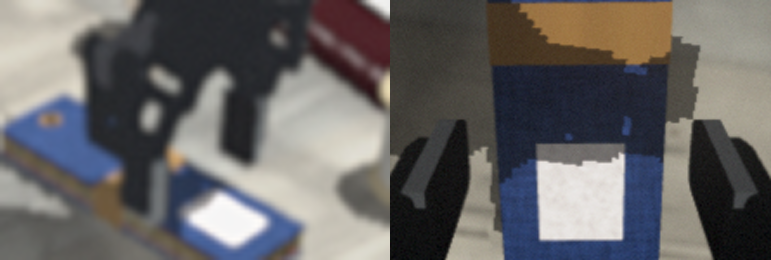

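The pads stand centred on the book (inner edges at 468 and 692, book 497–665). They are still high, so I'll estimate their tip height numerically.

```bash
python3 - <<'E'
from h import *
# right/far finger, near edge points
c,sn=np.cos(np.radians(8)),np.sin(np.radians(8)); C=np.array([.5597,-.1972])
for z in(0,.006,.012,.018,.024,.03):
    f=C+.031*np.array([c,sn]); d=np.array([-sn,c])
    g=C-.031*np.array([c,sn])
    print(z,*[np.round(proj(t,(*(p+o*d),z)),1) for t,p,o in(("w6",f,.011),("s6",f,-.011),("s6",f,.011),("s6",g,-.011),("w6",g,.011))])
print("seen: w far (331.8,249.2) s far bottom (315.4,232) ; near bottom s (%.1f,%.1f) w near (%.1f,%.1f)"%(150/4.333+260,222/4.333+195,(458-390)/1.733+150,120/1.733+180))
E
```

```text
0 [315.2 225.4] [316.9 243.6] [309.  239.1] [297.5 256. ] [202.2 225.4]
0.006 [317.1 229.8] [317.1 241.3] [309.2 236.9] [297.7 253.7] [200.2 229.8]
0.012 [319.1 234.5] [317.3 239.1] [309.4 234.6] [297.8 251.3] [198.2 234.5]
0.018 [321.3 239.5] [317.6 236.7] [309.6 232.3] [298. 249.] [196.  239.6]
0.024 [323.6 245. ] [317.8 234.4] [309.7 230. ] [298.2 246.6] [193.7 245. ]
0.03 [326.1 250.8] [318.  232.1] [309.9 227.7] [298.3 244.1] [191.1 250.9]
seen: w far (331.8,249.2) s far bottom (315.4,232) ; near bottom s (294.6,246.2) w near (189.2,249.2)
```

Both views put the tips at z ≈ 27 mm now, so I'll lower about 20 mm in two checked steps.

Call:
play_rows([
  {"gripper": -0.46,"translation": [0,0,-3],"dr": [0,0,0]},
  {"gripper": -0.46,"translation": [0,0,-6],"dr": [0,0,0]},
  {"gripper": -0.46,"translation": [0,0,-9],"dr": [0,0,0]},
  {"gripper": -0.46,"translation": [0,0,-12],"dr": [0,0,0]},
  {"gripper": -0.46,"translation": [0,0,-13],"dr": [0,0,0]},
  {"gripper": -0.46,"translation": [0,0,-14],"dr": [0,0,0]},
  {"gripper": -0.46,"translation": [0,0,-15],"dr": [0,0,0]},
  {"gripper": -0.46,"translation": [0,0,-15],"dr": [0,0,0]},
  {"gripper": -0.46,"translation": [0,0,-15],"dr": [0,0,0]},
  {"gripper": -0.46,"translation": [0,0,-15],"dr": [0,0,0]},
])

```text
time: 7.22
position: [0.5599, -0.1973, -0.0247]
eef_rot: [0.656, 0.755, 0.0, 0.0]
ft_force: [-0.1, 0.8, 0.1]
finger_gap: 0.0621
gripper_force: 0.0
```

Call:
play_rows([
  {"gripper": -0.46,"translation": [0,0,-1],"dr": [0,0,0]},
  {"gripper": -0.46,"translation": [0,0,-2],"dr": [0,0,0]},
  {"gripper": -0.46,"translation": [0,0,-3],"dr": [0,0,0]},
  {"gripper": -0.46,"translation": [0,0,-4],"dr": [0,0,0]},
  {"gripper": -0.46,"translation": [0,0,-5],"dr": [0,0,0]},
  {"gripper": -0.46,"translation": [0,0,-5],"dr": [0,0,0]},
  {"gripper": -0.46,"translation": [0,0,-5],"dr": [0,0,0]},
  {"gripper": -0.46,"translation": [0,0,-5],"dr": [0,0,0]},
  {"gripper": -0.46,"translation": [0,0,-5],"dr": [0,0,0]},
  {"gripper": -0.46,"translation": [0,0,-5],"dr": [0,0,0]},
])

```text
time: 8.05
position: [0.5598, -0.1972, -0.0297]
eef_rot: [0.656, 0.755, 0.0, 0.0]
ft_force: [-0.4, -0.1, -0.3]
finger_gap: 0.0625
gripper_force: 0.0
```

Still no contact. I'll close here with a moderate grip.

Call:
play_rows([
  {"gripper": 1,"translation": [0,0,0],"dr": [0,0,0]},
  {"gripper": 1,"translation": [0,0,0],"dr": [0,0,0]},
  {"gripper": 1,"translation": [0,0,0],"dr": [0,0,0]},
  {"gripper": 1,"translation": [0,0,0],"dr": [0,0,0]},
  {"gripper": 1,"translation": [0,0,0],"dr": [0,0,0]},
  {"gripper": 1,"translation": [0,0,0],"dr": [0,0,0]},
  {"gripper": 1,"translation": [0,0,0],"dr": [0,0,0]},
  {"gripper": 1,"translation": [0,0,0],"dr": [0,0,0]},
  {"gripper": 1,"translation": [0,0,0],"dr": [0,0,0]},
  {"gripper": 1,"translation": [0,0,0],"dr": [0,0,0]},
], grip_force=60)

```text
time: 8.88
position: [0.5603, -0.1974, -0.0294]
eef_rot: [0.656, 0.755, 0.0, 0.001]
ft_force: [0.8, 0.4, 4.0]
finger_gap: 0.0483
gripper_force: 65.2
```

The book is gripped: gap 48.3 mm, 65 N. Next I'll lift it, turn it to the jig's yaw and carry it to in front of the mouth.

Call:
play_rows([
  {"gripper": 1,"translation": [0,0,8],"dr": [0,0,0]},
  {"gripper": 1,"translation": [0,0,18],"dr": [0,0,0]},
  {"gripper": 1,"translation": [-3,8,28],"dr": [0,0,-1]},
  {"gripper": 1,"translation": [-11,28,32],"dr": [0,0,-3]},
  {"gripper": 1,"translation": [-20,50,32],"dr": [0,0,-5]},
  {"gripper": 1,"translation": [-29,74,32],"dr": [0,0,-7]},
  {"gripper": 1,"translation": [-39,98,32],"dr": [0,0,-9]},
  {"gripper": 1,"translation": [-48,120,32],"dr": [0,0,-10.8]},
  {"gripper": 1,"translation": [-53,133,32],"dr": [0,0,-10.8]},
  {"gripper": 1,"translation": [-54,136,32],"dr": [0,0,-10.8]},
])

```text
time: 9.72
position: [0.5031, -0.0588, 0.0014]
eef_rot: [0.723, 0.691, -0.001, -0.002]
ft_force: [-0.7, 0.5, -2.2]
finger_gap: 0.0486
gripper_force: 64.5
```

```bash
cat > look.py <<'E'
from h import *
import sys
np.set_printoptions(precision=4,suppress=True)
tag=sys.argv[1]; z=float(sys.argv[2])
s=sensors.state(); p=s["eef_rot"]; print(s["position"],p,"yaw",np.degrees(2*np.arctan2(p[1],p[0]))-90,s["finger_gap"],s["gripper_force"],s["ft_force"],s["moment"],s["time"])
im=grab("wrist",tag); top=grab("top",tag+"t"); grab("scene",tag+"s")
W=np.array([.5148,.117]); u=np.array([.0488,.9988]); n=np.array([u[1],-u[0]])
def mask(im):
    h=cv2.cvtColor(im,cv2.COLOR_RGB2HSV); return cv2.inRange(h,(105,90,25),(130,255,255)), cv2.inRange(h,(10,150,90),(28,255,255))
def J(P): d=np.array(P[:2])-W+.056*u; return np.array([d@u,d@n])*1e3
for t,i in((tag,im),(tag+"t",top)):
    b,o=mask(i)
    k,l,st,c=cv2.connectedComponentsWithStats(b); j=1+np.argmax(st[1:,4])
    r=cv2.minAreaRect(np.argwhere(l==j)[:,::-1].astype(np.float32)); print(t,"blue",st[j],r)
    box=cv2.boxPoints(r); print(" corners jig mm",*[J(onz(t,q,z)) for q in box])
    hull=cv2.convexHull(np.argwhere(l==j)[:,::-1].astype(np.float32))
    k,l,st,c=cv2.connectedComponentsWithStats(o)
    for a in range(1,k):
        if 4<=st[a,4]<600 and cv2.pointPolygonTest(hull,c[a].astype(np.float32).tolist(),True)>2: print(" brass",c[a],st[a,4],"jig mm",J(onz(t,c[a],z)))
E
python3 look.py a0 .05
```

```text
[ 0.5031 -0.0588  0.0014] [ 0.7233  0.6906 -0.0009 -0.0017] yaw -2.6471724760566673 0.04863574106825202 64.46008086204529 [-0.6917  0.4879 -2.1874] [-0.1487  0.0172 -0.0118] 9.7167
a0 blue [  187     3   140   190 23733] ((257.411376953125, 97.1358871459961), (188.91055297851562, 139.05303955078125), 89.42705535888672)
 corners jig mm [-10.7129 -27.7142] [-10.2192  20.1785] [-78.0589  25.0889] [-78.8356 -31.0766]
 brass [257.1113  43.7255] 521 jig mm [-23.7375  -3.5012]
a0t blue [457  17  17  27 296] ((464.8926696777344, 30.334152221679688), (12.781274795532227, 26.121295928955078), 12.094758033752441)
 corners jig mm [-582.0293  490.134 ] [-599.5525  564.6411] [-632.7612  559.7306] [-614.7513  485.2514]
```

Call:
play_rows([
  {"gripper": 1,"translation": [1,0,0],"dr": [0,0,0]},
  {"gripper": 1,"translation": [2,0,-3],"dr": [0,0,0]},
  {"gripper": 1,"translation": [2,0,-6],"dr": [0,0,0]},
  {"gripper": 1,"translation": [2,0,-9],"dr": [0,0,0]},
  {"gripper": 1,"translation": [2,0,-12],"dr": [0,0,0]},
  {"gripper": 1,"translation": [2,0,-15],"dr": [0,0,0]},
  {"gripper": 1,"translation": [2,0,-17],"dr": [0,0,0]},
  {"gripper": 1,"translation": [2,0,-17],"dr": [0,0,0]},
  {"gripper": 1,"translation": [2,0,-17],"dr": [0,0,0]},
  {"gripper": 1,"translation": [2,0,-17],"dr": [0,0,0]},
])

```text
time: 10.7
position: [0.5079, -0.0612, -0.0147]
eef_rot: [0.724, 0.69, 0.0, 0.0]
ft_force: [0.3, 0.4, -2.0]
finger_gap: 0.0485
gripper_force: 64.4
```

```bash
python3 look.py a1 .032; python3 - <<'E'
from h import *
# window / screws seen in the wrist picture?
for X in((.5148,.117,.036),(.5503,.1145,.05),(.4776,.118,.05)): print(proj("a1",X), proj("a1s",X), proj("a1t",X))
E
```

```text
[ 0.5079 -0.0612 -0.0147] [0.7243 0.6895 0.     0.0001] yaw -2.816193191895607 0.04849583805751152 64.44258570671082 [ 0.289   0.4033 -1.9606] [-0.0852 -0.0496 -0.05  ] 10.7
a1 blue [  187     3   140   190 23742] ((256.5, 97.5), (189.0, 139.0), 90.0)
 corners jig mm [-12.1533 -23.006 ] [-12.1911  25.5491] [-81.2261  29.5858] [-81.1838 -27.4048]
 brass [257.1188  43.7548] 522 jig mm [-25.5378   1.4635]
a1t blue [457  17  17  27 296] ((464.8926696777344, 30.334152221679688), (12.781274795532227, 26.121295928955078), 12.094758033752441)
 corners jig mm [-590.4287  500.4992] [-608.246   576.2564] [-642.0119  571.2635] [-623.6998  495.5347]
[ 251.6903327  -245.14164871] [213.07653005 182.39228895] [192.71180631 217.27858673]
[ 385.72080051 -282.41657505] [224.96700422 174.68213188] [193.54477014 201.6220585 ]
[ 110.34991173 -280.0812383 ] [199.77469616 181.08173696] [191.09743125 232.35404651]
```

Call:
play_rows([
  {"gripper": 1,"translation": [-1,0,-2],"dr": [0,0,0]},
  {"gripper": 1,"translation": [-1.5,0,-3],"dr": [0,0,0]},
  {"gripper": 1,"translation": [-1.5,3,-3],"dr": [0,0,0]},
  {"gripper": 1,"translation": [-1,8,-3],"dr": [0,0,0]},
  {"gripper": 1,"translation": [-0.5,14,-3],"dr": [0,0,0]},
  {"gripper": 1,"translation": [-0.5,20,-3],"dr": [0,0,0]},
  {"gripper": 1,"translation": [0,25,-3],"dr": [0,0,0]},
  {"gripper": 1,"translation": [0,28,-3],"dr": [0,0,0]},
  {"gripper": 1,"translation": [0,30,-3],"dr": [0,0,0]},
  {"gripper": 1,"translation": [0,30,-3],"dr": [0,0,0]},
])

```text
time: 11.68
position: [0.5077, -0.0306, -0.0178]
eef_rot: [0.724, 0.69, -0.0, -0.0]
ft_force: [-0.8, -0.2, -3.0]
finger_gap: 0.048
gripper_force: 64.4
```

```bash
python3 look.py a2 .029|head -6
```

```text
[ 0.5077 -0.0306 -0.0178] [ 0.724   0.6898 -0.     -0.0001] yaw -2.771833978828724 0.047966608020590384 64.44221377372742 [-0.7879 -0.1691 -3.0434] [-0.086  -0.0193  0.0329] 11.6833
a2 blue [  187     3   141   190 23723] ((257.91552734375, 97.13722229003906), (188.90957641601562, 140.02316284179688), 89.42127990722656)
 corners jig mm [ 18.2043 -24.7228] [18.6511 24.1554] [-50.1901  29.069 ] [-50.8005 -28.2866]
 brass [257.092   43.7471] 522 jig mm [ 4.97   -0.2401]
a2t blue [457  17  17  27 295] ((464.8461608886719, 30.269227981567383), (12.74754810333252, 26.08344268798828), 11.309932708740234)
 corners jig mm [-592.1769  502.1347] [-609.0747  578.1203] [-642.9636  573.6422] [-625.5691  497.6704]
```

The book is in the mouth with its front at jig x ≈ 19 mm and a lateral offset of −0.2 mm. I'll lower it onto the bed and go on in.

Call:
play_rows([
  {"gripper": 1,"translation": [0,0,-0.7],"dr": [0,0,0]},
  {"gripper": 1,"translation": [0,2,-1.2],"dr": [0,0,0]},
  {"gripper": 1,"translation": [0.3,5,-1.5],"dr": [0,0,0]},
  {"gripper": 1,"translation": [0.4,9,-1.5],"dr": [0,0,0]},
  {"gripper": 1,"translation": [0.6,13,-1.5],"dr": [0,0,0]},
  {"gripper": 1,"translation": [0.8,17,-1.5],"dr": [0,0,0]},
  {"gripper": 1,"translation": [1,21,-1.5],"dr": [0,0,0]},
  {"gripper": 1,"translation": [1.1,24,-1.5],"dr": [0,0,0]},
  {"gripper": 1,"translation": [1.2,25,-1.5],"dr": [0,0,0]},
  {"gripper": 1,"translation": [1.2,25,-1.5],"dr": [0,0,0]},
])

```text
time: 12.67
position: [0.509, -0.0057, -0.0193]
eef_rot: [0.724, 0.69, 0.0, -0.0]
ft_force: [2.0, 0.3, -2.6]
finger_gap: 0.0482
gripper_force: 64.5
```

```bash
python3 look.py a3 .028|head -1
```

```text
[ 0.509  -0.0057 -0.0193] [ 0.7241  0.6897  0.0001 -0.0001] yaw -2.788941028063519 0.048161200525471425 64.53229665756226 [ 2.0046  0.3068 -2.6067] [ 0.0078 -0.0188 -0.0021] 12.6667
```

Call:
play_rows([
  {"gripper": 1,"translation": [0.5,0,-0.5],"dr": [0,0,0]},
  {"gripper": 1,"translation": [0.6,2,-1],"dr": [0,0,0]},
  {"gripper": 1,"translation": [0.8,4,-1],"dr": [0,0,0]},
  {"gripper": 1,"translation": [0.9,6,-1],"dr": [0,0,0]},
  {"gripper": 1,"translation": [1,8,-1],"dr": [0,0,0]},
  {"gripper": 1,"translation": [1,10,-1],"dr": [0,0,0]},
  {"gripper": 1,"translation": [1.1,11,-1],"dr": [0,0,0]},
  {"gripper": 1,"translation": [1.1,12,-1],"dr": [0,0,0]},
  {"gripper": 1,"translation": [1.1,12,-1],"dr": [0,0,0]},
  {"gripper": 1,"translation": [1.1,12,-1],"dr": [0,0,0]},
])

```text
time: 13.65
position: [0.5115, 0.0055, -0.0194]
eef_rot: [0.724, 0.69, 0.001, 0.001]
ft_force: [-0.6, -4.2, 5.7]
finger_gap: 0.0487
gripper_force: 65.4
```

```bash
python3 look.py a4 .028|head -6
```

```text
[ 0.5115  0.0055 -0.0194] [0.7242 0.6896 0.0006 0.0012] yaw -2.799006947864342 0.04873557263917685 65.37001132965088 [-0.6062 -4.2346  5.7388] [-0.4935  0.1066  0.0184] 13.65
a4 blue [  190    55   135   138 17420] ((257.0, 123.5), (137.0, 134.0), 90.0)
 corners jig mm [ 37.4838 -22.5388] [37.4766 25.8214] [-14.2543  28.8597] [-14.1902 -25.7721]
 brass [257.0926  57.1111] 54 jig mm [36.6697  1.6631]
a4t blue [457  17  17  27 295] ((464.91766357421875, 30.37059783935547), (12.798897743225098, 26.140121459960938), 12.52880859375)
 corners jig mm [-592.1041  502.8581] [-610.5211  578.8695] [-644.3885  573.5655] [-625.4753  497.5907]
```

Call:
play_rows([
  {"gripper": 1,"translation": [0,0,0.4],"dr": [0,0,0]},
  {"gripper": 1,"translation": [0,0.5,0.6],"dr": [0,0,0]},
  {"gripper": 1,"translation": [0,1,0.6],"dr": [0,0,0]},
  {"gripper": 1,"translation": [0,1.5,0.6],"dr": [0,0,0]},
  {"gripper": 1,"translation": [0,2,0.6],"dr": [0,0,0]},
  {"gripper": 1,"translation": [0,2.5,0.6],"dr": [0,0,0]},
  {"gripper": 1,"translation": [0,3,0.6],"dr": [0,0,0]},
  {"gripper": 1,"translation": [0,3,0.6],"dr": [0,0,0]},
  {"gripper": 1,"translation": [0,3,0.6],"dr": [0,0,0]},
  {"gripper": 1,"translation": [0,3,0.6],"dr": [0,0,0]},
])

```text
time: 14.63
position: [0.5104, 0.0086, -0.0194]
eef_rot: [0.724, 0.69, 0.0, 0.0]
ft_force: [-0.0, -3.8, 5.3]
finger_gap: 0.0485
gripper_force: 65.3
```

Call:
play_rows([
  {"gripper": 1,"translation": [0,0.5,0],"dr": [0,0,0]},
  {"gripper": 1,"translation": [0,1,0],"dr": [0,0,0]},
  {"gripper": 1,"translation": [0,1.5,0],"dr": [0,0,0]},
  {"gripper": 1,"translation": [0.1,2,0],"dr": [0,0,0]},
  {"gripper": 1,"translation": [0.1,2.5,0],"dr": [0,0,0]},
  {"gripper": 1,"translation": [0.1,3,0],"dr": [0,0,0]},
  {"gripper": 1,"translation": [0.1,3,0],"dr": [0,0,0]},
  {"gripper": 1,"translation": [0.1,3,0],"dr": [0,0,0]},
  {"gripper": 1,"translation": [0.1,3,0],"dr": [0,0,0]},
  {"gripper": 1,"translation": [0.1,3,0],"dr": [0,0,0]},
])

```text
time: 15.47
position: [0.5104, 0.0105, -0.0194]
eef_rot: [0.724, 0.69, -0.001, 0.001]
ft_force: [0.2, -7.0, 4.6]
finger_gap: 0.0485
gripper_force: 65.4
```

Call:
play_rows([
  {"gripper": 1,"translation": [0,0.5,0],"dr": [0,0,0]},
  {"gripper": 1,"translation": [0,1,0],"dr": [0,0,0]},
  {"gripper": 1,"translation": [0,1.5,0],"dr": [0,0,0]},
  {"gripper": 1,"translation": [0.1,2,0],"dr": [0,0,0]},
  {"gripper": 1,"translation": [0.1,2.5,0],"dr": [0,0,0]},
  {"gripper": 1,"translation": [0.1,3,0],"dr": [0,0,0]},
  {"gripper": 1,"translation": [0.2,3.5,0],"dr": [0,0,0]},
  {"gripper": 1,"translation": [0.2,4,0],"dr": [0,0,0]},
  {"gripper": 1,"translation": [0.2,4,0],"dr": [0,0,0]},
  {"gripper": 1,"translation": [0.2,4,0],"dr": [0,0,0]},
])

```text
time: 16.3
position: [0.5105, 0.0138, -0.0194]
eef_rot: [0.724, 0.69, -0.001, 0.001]
ft_force: [-0.3, -10.4, 5.7]
finger_gap: 0.0484
gripper_force: 65.4
```

```bash
cat > win.py <<'E'
from h import *
import sys
tag=sys.argv[1]
s=sensors.state(); print(s["position"],s["eef_rot"],s["ft_force"],s["time"])
grab("wrist",tag);grab("top",tag+"t");grab("scene",tag+"s")
for t,h in((tag+"s",4),(tag+"t",4)):
    p=proj(t,(.5148,.117,.038)); print(t,p); x,y=np.round(p).astype(int)
    im=cv2.imread(f"pics/{t}.png")[y-h:y+h+1,x-h-1:x+h+2,::-1]
    for r in im: print(" ".join("%3d,%3d,%3d"%tuple(v) for v in r))
E
python3 win.py b1
```

```text
[ 0.51047107  0.01382078 -0.01940015] [ 0.7240479   0.68974767 -0.00116551  0.00119477] [ -0.27649436 -10.3920226    5.73586745] 16.3
b1s [213.03043145 181.71758963]
 40, 40, 44  41, 43, 46  49, 51, 54  59, 60, 64  70, 69, 70 102, 93, 91 140,126,117 161,147,140 157,150,147 122,118,118  72, 72, 72
 41, 42, 44  40, 42, 44  44, 46, 49  55, 56, 59  73, 75, 78 120,118,119 169,165,165 192,190,191 186,187,189 136,138,140  74, 76, 78
 40, 41, 44  40, 41, 45  42, 43, 45  51, 53, 56  78, 79, 83 126,129,133 177,180,184 199,203,209 184,188,193 129,133,136  66, 68, 71
 39, 42, 43  38, 41, 42  39, 40, 43  49, 51, 54  77, 79, 83 117,120,125 158,162,167 176,181,186 155,159,164 104,107,111  54, 56, 59
 40, 42, 44  40, 42, 44  39, 41, 44  50, 52, 54  81, 81, 83 115,115,116 139,141,143 147,150,153 121,124,128  75, 77, 81  43, 44, 49
 39, 41, 44  39, 40, 43  38, 41, 43  51, 51, 52  92, 90, 88 135,132,126 161,160,156 160,162,163 120,122,125  67, 69, 72  38, 40, 43
 38, 39, 42  39, 41, 43  37, 39, 41  48, 50, 50  97, 95, 93 154,152,147 186,186,183 183,186,187 137,140,143  76, 79, 82  41, 43, 46
 37, 39, 4
[... 773 characters left out ...]
, 42  90, 45, 41  91, 46, 40  94, 48, 42
187,188,193 164,164,168 102,100,106  83, 52, 54  89, 44, 41  92, 46, 41  94, 48, 45  92, 46, 41  92, 46, 41  93, 48, 43  91, 45, 40
187,187,191 161,161,166 108,104,117  87, 56, 63  91, 47, 41  92, 49, 43  92, 47, 41  92, 47, 41  91, 46, 40  92, 47, 41  92, 46, 40
185,185,187 151,148,148 104, 89, 91  88, 52, 50  93, 47, 42  92, 46, 41  92, 46, 40  91, 46, 40  93, 46, 42  92, 46, 39  91, 45, 40
184,183,188 156,153,155 110, 86, 86  92, 49, 44  92, 45, 40  91, 45, 40  94, 49, 43  91, 45, 40  91, 46, 40  92, 45, 40  90, 45, 40
183,182,186 152,144,146 108, 81, 80  94, 52, 46  90, 45, 39  93, 46, 41  91, 45, 39  93, 48, 43  91, 46, 40  92, 46, 40  88, 45, 40
```

The arm hides the window, so I'm going by force and travel. The fence is back about 3.5–4 mm (about 4 N of bed friction), and I'll push on gently.

Call:
play_rows([
  {"gripper": 1,"translation": [0,0.5,0],"dr": [0,0,0]},
  {"gripper": 1,"translation": [0,1,0],"dr": [0,0,0]},
  {"gripper": 1,"translation": [0,1.5,0],"dr": [0,0,0]},
  {"gripper": 1,"translation": [0.1,2,0],"dr": [0,0,0]},
  {"gripper": 1,"translation": [0.1,2.5,0],"dr": [0,0,0]},
  {"gripper": 1,"translation": [0.1,3,0],"dr": [0,0,0]},
  {"gripper": 1,"translation": [0.2,3.5,0],"dr": [0,0,0]},
  {"gripper": 1,"translation": [0.2,4,0],"dr": [0,0,0]},
  {"gripper": 1,"translation": [0.2,4,0],"dr": [0,0,0]},
  {"gripper": 1,"translation": [0.2,4,0],"dr": [0,0,0]},
])

```text
time: 17.28
position: [0.5107, 0.0172, -0.0194]
eef_rot: [0.724, 0.69, -0.002, 0.002]
ft_force: [-1.0, -11.6, 5.9]
finger_gap: 0.0487
gripper_force: 65.4
```

```bash
python3 look.py b2 .028|head -4; python3 - <<'E'
from h import *
# band (brown) location in wrist image, compare with before: slip check
for t in("a2","b1","b2"):
    im=cv2.imread(f"pics/{t}.png"); h=cv2.cvtColor(im,cv2.COLOR_BGR2HSV)[:,250:266]
    m=(cv2.inRange(h,(8,70,60),(25,200,255))>0).mean(1); r=np.where(m>.5)[0]; print(t,r.min() if len(r) else None,r.max() if len(r) else None,len(r), [int(x) for x in r[np.r_[True,np.diff(r)>1]]])
E
```

```text
[ 0.5107  0.0172 -0.0194] [ 0.724   0.6898 -0.0015  0.0015] yaw -2.76856119461263 0.048658412393318855 65.35930752754211 [ -1.0084 -11.6322   5.8608] [-1.8041  0.1184 -0.1464] 17.2833
b2 blue [  192    90   132   103 12806] ((257.5, 141.0), (102.0, 131.0), 90.0)
 corners jig mm [ 37.2167 -23.7676] [37.2268 24.7507] [-2.3177 27.1263] [ -2.326  -26.2181]
b2t blue [457  17  17  27 295] ((465.0384826660156, 30.307695388793945), (12.74754810333252, 26.08344268798828), 11.309932708740234)
a2 0 232 60 [0, 29, 51, 193]
b1 0 232 50 [0, 29, 194]
b2 29 233 57 [29, 51, 194]
```

```bash
python3 - <<'E'
from h import *
u=np.array([.0488,.9988])
f=lambda t,r,z: onz(t,(257,r),z)[:2]@u*1e3
print("cam",ray("b2",(257,90))[0])
L=f("a2",43.75,.0292)-f("a2",193,.0292); Lz=f("w3",72.3,.018)
print("eyelet-band",L)
for r in(88,89,90,91): 
  print(r,[round(f("b2",193.5,.028)+L-f("b2",r,z),1) for z in(.032,.038)])
im=cv2.imread("pics/b2.png")[:,257]; print([tuple(map(int,v)) for v in im[70:100]])
E
```

```text
cam [0.51475131 0.09688067 0.15176124]
eyelet-band 55.98397679607978
88 [np.float64(15.2), np.float64(15.3)]
89 [np.float64(15.6), np.float64(15.6)]
90 [np.float64(15.9), np.float64(16.0)]
91 [np.float64(16.3), np.float64(16.3)]
[(185, 184, 179), (183, 183, 181), (184, 182, 178), (183, 184, 179), (182, 180, 176), (178, 178, 175), (179, 178, 175), (178, 177, 174), (175, 176, 171), (179, 177, 173), (178, 177, 171), (180, 179, 175), (178, 178, 173), (179, 177, 173), (181, 178, 174), (180, 178, 174), (180, 180, 175), (185, 183, 180), (172, 171, 167), (141, 139, 132), (94, 76, 71), (105, 71, 54), (107, 70, 54), (104, 68, 52), (104, 68, 51), (99, 64, 52), (97, 62, 48), (95, 60, 49), (90, 59, 44), (87, 57, 46)]
```

The wrist image puts the hole 15.8 mm past the bridge edge (18 wanted) and the fence at about 6.8 mm, which agrees with the travel. 2.2 mm remain.

Call:
play_rows([
  {"gripper": 1,"translation": [0,0.3,0],"dr": [0,0,0]},
  {"gripper": 1,"translation": [0,0.6,0],"dr": [0,0,0]},
  {"gripper": 1,"translation": [0,1,0],"dr": [0,0,0]},
  {"gripper": 1,"translation": [0.1,1.4,0],"dr": [0,0,0]},
  {"gripper": 1,"translation": [0.1,1.8,0],"dr": [0,0,0]},
  {"gripper": 1,"translation": [0.1,2.2,0],"dr": [0,0,0]},
  {"gripper": 1,"translation": [0.1,2.5,0],"dr": [0,0,0]},
  {"gripper": 1,"translation": [0.1,2.5,0],"dr": [0,0,0]},
  {"gripper": 1,"translation": [0.1,2.5,0],"dr": [0,0,0]},
  {"gripper": 1,"translation": [0.1,2.5,0],"dr": [0,0,0]},
])

```text
time: 18.27
position: [0.5108, 0.0193, -0.0194]
eef_rot: [0.724, 0.69, -0.002, 0.002]
ft_force: [-0.1, -13.2, 5.8]
finger_gap: 0.0488
gripper_force: 65.3
```

```bash
python3 look.py b3 .028|head -3; python3 - <<'E'
from h import *
im=cv2.imread("pics/b3.png"); h=cv2.cvtColor(im,cv2.COLOR_BGR2HSV)
col=im[:,257]; print("col",[(i,tuple(map(int,col[i]))) for i in range(28,120,2)])
s=h[20:110,215:305,1]; m=(s>70).astype(np.uint8)
k,l,st,c=cv2.connectedComponentsWithStats(m)
for a in range(1,k):
    if st[a,4]>15: print(st[a]+[215,20,0,0,0],c[a]+[215,20])
m=cv2.inRange(h[20:110,215:305],(10,150,90),(28,255,255)); p=np.argwhere(m); print("brass",len(p),p.mean(0)+[20,215] if len(p) else "")
E
```

```text
[ 0.5108  0.0193 -0.0194] [ 0.7239  0.6899 -0.0018  0.0018] yaw -2.759003438989069 0.048750185947338855 65.34532427787781 [ -0.1308 -13.1541   5.7641] [-2.025   0.0978 -0.1984] 18.2667
b3 blue [  193    97   131    96 12028] ((258.0, 144.5), (95.0, 130.0), 90.0)
 corners jig mm [ 36.8351 -23.5355] [36.8526 24.879 ] [-0.1894 27.1204] [ -0.2038 -25.8043]
col [(28, (69, 132, 180)), (30, (52, 159, 217)), (32, (56, 161, 220)), (34, (50, 153, 212)), (36, (38, 51, 60)), (38, (30, 33, 33)), (40, (37, 34, 36)), (42, (34, 35, 36)), (44, (35, 34, 34)), (46, (38, 38, 37)), (48, (32, 35, 34)), (50, (34, 34, 34)), (52, (41, 51, 58)), (54, (53, 143, 198)), (56, (55, 157, 212)), (58, (59, 158, 214)), (60, (64, 118, 158)), (62, (92, 66, 55)), (64, (93, 64, 54)), (66, (163, 158, 154)), (68, (182, 181, 178)), (70, (179, 179, 176)), (72, (178, 175, 173)), (74, (180, 178, 174)), (76, (182, 180, 175)), (78, (182, 178, 178)), (80, (179, 178, 174)), (82, (175, 174, 170)), (84, (174, 171, 167)), (86, (174, 171, 170)), (88, (175, 173, 169)), (90, (178, 177, 174)), (92, (180, 178, 175)), (94, (177, 176, 171)), (96, (114, 99, 90)), (98, (91, 56, 47)), (100, (87, 56, 42)), (102, (101, 65, 51)), (104, (107, 66, 51)), (106, (93, 59, 48)), (108, (98, 61, 48)), (110, (105, 66, 48)), (112, (96, 63, 47)), (114, (90, 55, 43)), (116, (99, 61, 43)), (118, (102, 63, 46))]
[ 241   20   35   45 1196] [256.8361204   40.25752508]
[ 215   97   90   13 1170] [259.5 103. ]
brass 502 [ 43.57768924 256.96812749]
```

The eyelet (row 44, col 257) sits in the middle of the window (row about 45, col 258). The fence is about 9 mm back with a steady push, so I'll hand in.

```bash
python3 -c "
from cell import env; print(env.job_done())"
```

```text
the job is handed in; nothing more can be done
None
```

I handed the job in at about 18 s with the gripper still holding the book flat on the jig. I estimate the fence is about 9 mm back with a push of about 9–10 N, and the wrist camera showed the eyelet hole within about 1 mm of the window's middle; the judge returned no verdict.

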